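# Let the window prop out by one hole

## Task

The telescoping window prop clipped to the bench is one hole too short. Press its sprung button down, draw the tube out and let the button pop fully up in the next hole (only one hole along), going gently so that the button is never forced against the sleeve with more than about 20 N, and then let go. Leave the other things on the bench where they lie.

Things in the scene. Friction and masses are not known exactly. Their poses are not given: they have to be found in the camera images.
- sleeve: the prop's outer sleeve: square aluminium tube lying level, fixed to the bench, 30 mm wide, 180 mm long (x = -100 to +80 mm), top 38 to 39 mm above the bench; two flat steel clips under it (74 mm wide, 8 mm tall, at x = -75 and +45 mm). Origin on the bench under it; x axis along the prop towards the tube's open end, the way the tube is drawn out; z up
- first_hole (a point): centre of the hole the button starts in, at sleeve top height. Three 18 mm square holes lie along a 9 mm slot in the sleeve's top. The next one is 44 to 70 mm farther out than this, differently each time (set by an index plate that then keeps still); the last is 36 mm beyond the next
- tube (a joint): how far the steel inner tube is drawn out (m): 0 with the button centred in its first hole, positive outward, up to 0.125. It slides with a drag of about 1.5 N, and about 1.5 N more while the button rides under the sleeve's top
- tube_grip (a point): middle of the bare inner tube, on its axis, 22 mm above the bench (moves with the tube). The tube is 20 mm wide and tall, underside 12 mm above the bench, bare from 32 mm before (sleeve mouth) to 30 mm beyond this point at the start; then a black fork 44 mm wide, 24 mm tall, 42 mm long. A good place to grip across and pull
- button (a joint): how far the button is pressed down (m): 0 fully up. The spring takes 3.5 N to start, 0.5 N more per mm. Its 16 mm square shoulder stands 4 mm up in the hole with 1 mm play each side. Pressed over 4 mm it can slide along under the sleeve's top, which then holds it 4 mm down until the next hole, where it springs up if nothing holds it. At 8 mm it meets the sleeve's floor
- button_top (a point): centre of the flat top of the button, 55 mm above the bench when up. The button is a black disc of 18 mm diameter and 8 mm thickness on a stem standing above the slot; it is carried by the tube and can be pressed, pushed along or pinched
- plunger: the button as one piece with its stem, shoulder and foot; origin on its axis, at bench height (z = 0) when up
- insulator: bystander: white ceramic insulator, round and ribbed, 42 mm across, 50 mm tall; origin at the centre of its underside
- tap_handle: bystander: chrome cross-shaped tap handle, 63 mm across, 20 mm tall; origin at the centre of its underside
- radiator_key: bystander: small brass-coloured T-shaped radiator key, 30 by 38 mm, 12 mm tall, lying; origin on the bench under its middle
- junction_plate: bystander: square white plastic junction plate, 80 by 80 mm, 13 mm tall; origin at the centre of its underside
- screwdriver: bystander: screwdriver lying on the bench; origin on the bench under it
- screw_jar: bystander: closed glass jar, 64 mm across, 80 mm tall; origin at the centre of its underside

How it is judged (in metres and radians):
On the way, in this order (a step that is already met when the one before it is completed fails the run):
1. the button is pressed clear of its first hole (value of joint button above 0.0035 m and value of joint tube below 0.004 m), for 0.05 s.
2. the tube is drawn out with the button riding under the sleeve's top (value of joint button above 0.0025 m and value of joint tube above 0.008 m), for 0.05 s.
3. the button has popped up in the next hole (value of joint button below 0.0015 m and value of joint tube between 0.039 and 0.075 m), for 0.2 s.
At the end, for the whole second after the job is handed in: The button stands fully up (within 1.5 mm) in the next hole, the tube drawn out by 39 to 75 mm and at rest (all of step 3 and velocity of joint tube between -0.01 and 0.01 m/s); the robot touches nothing.
It fails at once if the button is forced against the sleeve with more than 22 N (contact force between plunger and sleeve above 22 N).
It fails at once if another thing on the bench is moved by more than 30 mm (distance of any of insulator, tap_handle, radiator_key, junction_plate, screwdriver, screw_jar from where it was at the start of the episode above 0.03 m).
It also fails if it takes over 45 s, if anything falls off the work surface, if the arm or the gripper's body presses on something with over 40 N, if the wrist force passes 120 N, or if a joint passes its speed limit or range.

## Robot

A 6-joint arm with a two-finger parallel gripper is mounted at the origin on the work surface. World frame = base frame: x ahead of the robot, y to its left, z up, the work surface at z = 0. Lengths are in m, angles in degrees, forces in N, time in s.
With the tool pointing down it reaches from about 0.3 to 0.75 m from the base axis. Payload 8.5 kg.
Tool frame: the origin (TCP) lies at the centre of the arm's flange, where the gripper is bolted on; the fingertips stand 173 mm ahead of it and the grasp point (between the pads) lies env.pinch_z ahead of it (env.pinch_z is the distance from the TCP to the grasp point, in m); z points along the fingers, y is the line along which they close (so a half turn about z gives the same grasp; the last joint's range is limited). The gripper opens to 85 mm and grips with 20 to 120 N. Pads are 22 mm wide; open, the fingers measure 114 mm over their backs; the gripper's body (76 mm by 85 mm) begins 54 mm behind the grasp point. The pads swing forward as they close: fully open they stand 13 mm farther back than shut.
Start: joints at [-81.32, 21.807, 74.336, -0, 83.858, -12.336], TCP at [0.197, -0.513, 0.405] pointing down, gripper open.
Joint ranges: [-178.18, 178.18], [-50.72, 133.34], [12.68, 142.11], [-81.47, 261.47], [9.98, 163.14], [-165.26, 165.26]. Speed limits (degrees/s): [136.94, 136.94, 180, 180, 180, 180].

## Interface

Orientations are given as a 3x3 rotation matrix whose columns are the frame's x, y, z axes.
In Python, from rig import env, get_image, job, spotter gives the robot as it stands. The module is installed in compiled form; this text tells all that it offers.
- The arm moves only by the shell command python3 -m creep 'ROWS' [FORCE]. ROWS is text: rows parted by semicolons, each of 7 numbers parted by spaces: the turn, a rotation vector about the tool's x, y, z in units of 8 degrees (1.0 is 8 degrees), then the shift along the tool's x, y, z in units of 30 mm (1.0 is 30 mm), then the finger opening in mm, from 0 to 85.4. A call has 1 to 12 rows; each row is the pose to reach, as a shift and turn from the pose commanded when the call began, along the tool's axes at that moment; what a row does not reach only later rows make up. A row lasts 1/10 s, in which the tool goes at most 50 mm and 8.59 degrees, less where a joint would pass 70% of its speed; a pose out of reach is approached as far as the arm can. A call with a gripper value outside its range is refused whole. The fingers move at their own pace and stop on an object; FORCE is the grip in N (left out, the last holds). Time passes only in rows, so rows that repeat a pose let the fingers close. It gives the time, the measured TCP pose, the force, the opening and the grip force at its end, in the units of the state.
- env.observe(): the state, without advancing time (a new reading comes with each control period).
- get_image(name): name is "side" or "top"; returns a dict with "image" (420x560x3 uint8, blue, green, red), "depth" (420x560 float32, m along the optical axis (not along the pixel's ray), 0 where there is no reading), "intrinsics" (3x3 intrinsics, pixels), "D" ([k1, k2, p1, p2, k3] as OpenCV has them; the pictures are not rectified), "view" (4x4, takes a point from world to camera coordinates). Camera axes: x right, y up, looking along -z (the intrinsics and any distortion apply to the point x, -y, -z); pixel columns grow to the right and rows downward; lengths in m; the calibration is good to about 2 mm. A picture is of the moment at which its call begins.
- job.close_job(): hands the job in; it is judged then, once.
Trained networks look in a picture, given as the dict that the camera call returned (one of the last four; its "shot" number tells which), for a name from the list of things; names that differ only in an ending like _2 or _b are one class to them, and where a whole thing is asked for, a point or a joint stands for the part that bears it (a point fixed in the world has none). Each returns a list of dicts, best first, with "p" (0 to 1); they miss things now and then, are a little off and sometimes report something else, mostly with a low value. They report only what shows in the picture. A call takes as long as a camera call.
- spotter.boxes_of(label, picture): "xy" ([column, row] in pixels, amid what is visible of it).
The state is a dict: "time_s": time; "q": joint angles; "qvel": joint speeds; "joint_efforts": joint torques, N m; "position": TCP position; "tool_rot": TCP orientation; "ft_force": force on the tool from outside, world axes, zero at the start; "wrist_torque": the same for the moment, N m; "grip_width": finger opening in m; "gripper_force": force on a finger pad.
Only numpy, scipy, OpenCV 4.12 (cv2) and the standard library are available. Lean on these libraries where they do the work, as an engineer would, in place of code of your own. Each camera call takes 0.05 s, during which the arm holds its last target. There are 200 camera calls.

## Working session

There is one attempt and no reset: what is moved stays moved. The work goes in short steps, Python scripts to look and compute and a shell command to move; the robot and the scene stay as the last step left them, time stands still between calls to the robot, and variables do not carry over. Pictures are saved under pics/ and viewed, at most 10 in all, crops included, and the job is handed in when it is done.

```bash
mkdir -p pics
cat > h.py <<'E'
import numpy as np, cv2
from rig import env, get_image, job, spotter
def ray(pic,uv):
    K=np.array(pic["intrinsics"]);D=np.array(pic["D"],float)
    p=cv2.undistortPoints(np.array([[uv]],float),K,D)[0,0]
    V=np.array(pic["view"]);R=V[:3,:3];t=V[:3,3]
    return -R.T@t, R.T@np.array([p[0],-p[1],-1.0])
def at_z(pic,uv,z):
    o,d=ray(pic,uv); return o+d*(z-o[2])/d[2]
def at_depth(pic,uv):
    c,r=int(round(uv[0])),int(round(uv[1])); w=pic["depth"][max(r-1,0):r+2,max(c-1,0):c+2]; w=w[w>0]
    o,d=ray(pic,uv); return o+d*np.median(w) if len(w) else None
def px(pic,P):
    V=np.array(pic["view"]);c=V[:3,:3]@np.array(P)+V[:3,3]
    return cv2.projectPoints(np.array([[c[0],-c[1],-c[2]]]),np.zeros(3),np.zeros(3),np.array(pic["intrinsics"]),np.array(pic["D"],float))[0][0,0]
E
python3 - <<'E'
from h import *
np.set_printoptions(precision=4,suppress=True)
s=env.observe();print(s["time_s"],s["position"],s["tool_rot"],env.pinch_z,s["ft_force"])
for n in("top","side"):
    p=get_image(n);cv2.imwrite(f"pics/{n}1.png",p["image"])
    for l in ("sleeve","tube_grip","tube","button_top","button","first_hole","insulator","tap_handle","radiator_key","junction_plate","screwdriver","screw_jar"):
        try:b=spotter.boxes_of(l,p)
        except Exception as e: print(l,e);continue
        for x in b[:2]: print(n,l,np.array(x["xy"]),round(x["p"],2),at_depth(p,x["xy"]))
E
```

```text
0.0 [ 0.1972 -0.5134  0.4041] [[ 0.9335  0.3586 -0.0002]
 [ 0.3586 -0.9335  0.0014]
 [ 0.0003 -0.0014 -1.    ]] 0.1547 [ 0.7093  0.1804 -0.3001]
top sleeve [305.6 219.9] 0.97 [ 0.5327 -0.0838  0.0332]
top tube_grip [124.2 229.7] 0.64 [0.4954 0.3995 0.0798]
top tube_grip [282.7 225.3] 0.58 [ 0.517  -0.0206  0.0311]
top tube [284.1 225.2] 0.79 [ 0.5173 -0.0245  0.0313]
top button_top [339.1 210.2] 0.46 [ 0.5586 -0.1736  0.0546]
top first_hole [306.8 218.5] 0.85 [ 0.5367 -0.0872  0.0326]
top insulator [320.4 178.7] 0.5 [ 0.6475 -0.1238  0.0427]
top insulator [286.1 186. ] 0.2 [ 0.6297 -0.0294  0.0178]
top tap_handle [286.1 187. ] 0.69 [ 0.6269 -0.0294  0.0175]
top tap_handle [306.3 216.6] 0.65 [ 0.5419 -0.0857  0.033 ]
top junction_plate [156.1 155.9] 0.7 [0.7123 0.3443 0.0137]
top screwdriver [428.8 282.4] 0.66 [ 0.3636 -0.4292  0.0239]
top screw_jar [124.7 230.5] 0.58 [0.4933 0.3981 0.0796]
side sleeve [299.5 217.4] 0.6 [ 0.5162 -0.0471  0.0409]
side tube_grip [296.6 233. ] 0.94 [0.5003 0.0059 0.0294]
side tube [295.9 232.2] 0.77 [0.5025 0.0056 0.0311]
side button_top [303.7 189.5] 0.53 [ 0.5602 -0.1735  0.0481]
side button [304.6 188.1] 0.37 [ 0.5569 -0.1726  0.0544]
side first_hole [301.4 217.3] 0.8 [ 0.5116 -0.0496  0.0411]
side first_hole [153.6 297. ] 0.67 [0.704  0.3378 0.0126]
side insulator [272.  192.2] 0.76 [ 0.6438 -0.1274  0.0425]
side tap_handle [264.  219.3] 0.51 [ 0.6193 -0.0296  0.014 ]
side radiator_key [335.1 208.2] 0.5 [ 0.4576 -0.1727  0.0103]
side junction_plate [153.4 295.9] 0.93 [0.7076 0.3346 0.0115]
side junction_plate [304.  186.1] 0.54 [ 0.5627 -0.1811  0.0551]
side screw_jar [209.5 349.5] 0.84 [0.4781 0.4313 0.0689]
```

View pics/top1.png

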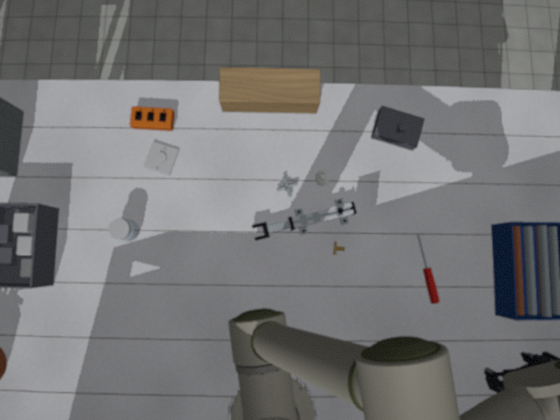

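View pics/side1.png

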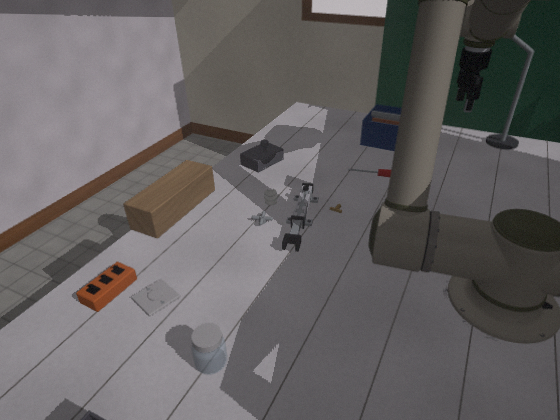

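Run:
```python
import cv2
a=cv2.imread("pics/top1.png")[165:260,245:370]
b=cv2.imread("pics/side1.png")[170:260,240:350]
a=cv2.resize(a,(780,593),interpolation=cv2.INTER_CUBIC)
cv2.imwrite("pics/c1.png",a)
```

```text
(no output)
```

View pics/c1.png

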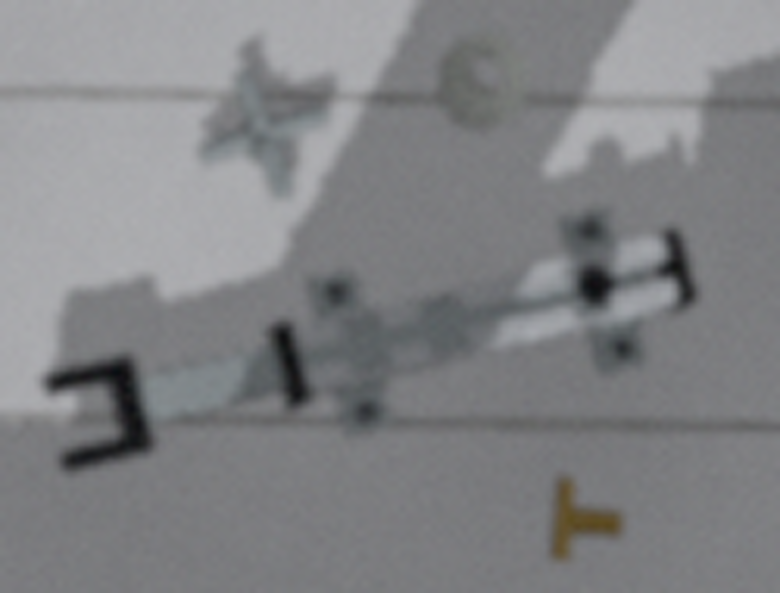

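Run:
```python
from h import *
np.set_printoptions(precision=4,suppress=True)
s=env.observe();T=s["position"];R=np.array(s["tool_rot"])
p=get_image("top");q=get_image("side")
c=lambda u,v:(245+(u+.5)/6.24-.5,165+(v+.5)/6.24-.5)
z=.042
A=at_z(p,c(680,267),z);B=at_z(p,c(290,365),z);n=np.linalg.norm(B-A);d=(B-A)/n
C=(B+A)/2
print("ends",A,B,n,d,"yaw",np.degrees(np.arctan2(d[1],d[0])))
# disc centroid refined, in dark mask
g=p["image"].max(2);m=np.zeros_like(g);m[203:218,334:347]=255
m=((g<80)&(m>0)); ys,xs=np.nonzero(m); w=(110-g[ys,xs]).astype(float)
uv=(np.sum(xs*w)/w.sum(),np.sum(ys*w)/w.sum());print(uv,len(xs))
P=at_z(p,uv,.052);print("button top",P,"along",(P-A)@d)
for l in("button_top","button"):
  for x in spotter.boxes_of(l,q)[:1]: print(l,x,at_z(q,x["xy"],.051))
for u,v in((440,320),(365,340)):
  H=at_z(p,c(u,v),.0385);print("hole",H,(H-P)@d)
print("side px of P",px(q,P))
tipoff=R.T@(P+[0,0,.05]-T-R@[0,0,.173]);print("tool shift to 50mm above",tipoff)
x=px(q,P).astype(int);im=q["image"][x[1]-40:x[1]+60,x[0]-65:x[0]+65]
cv2.imwrite("pics/c2.png",cv2.resize(im,None,fx=6,fy=6,interpolation=cv2.INTER_CUBIC))
```

```text
ends [ 0.5686 -0.216   0.042 ] [ 0.5226 -0.0431  0.042 ] 0.17887499215210412 [-0.257   0.9664  0.    ] yaw 104.89067895240466
(np.float64(339.8888888888889), np.float64(210.01138211382113)) 30
button top [ 0.5595 -0.1762  0.052 ] along 0.04082123345513487
button_top {'xy': [303.1, 186.1], 'p': 0.4} [ 0.5679 -0.1861  0.051 ]
button {'xy': [305.8, 189.9], 'p': 0.39} [ 0.5517 -0.1697  0.051 ]
hole [ 0.5438 -0.1096  0.0385] 0.06839911978783483
hole [ 0.5344 -0.0764  0.0385] 0.10289334884007806
side px of P [304.3068 188.0038]
tool shift to 50mm above [ 0.4591 -0.1849  0.1297]
```

View pics/c2.png

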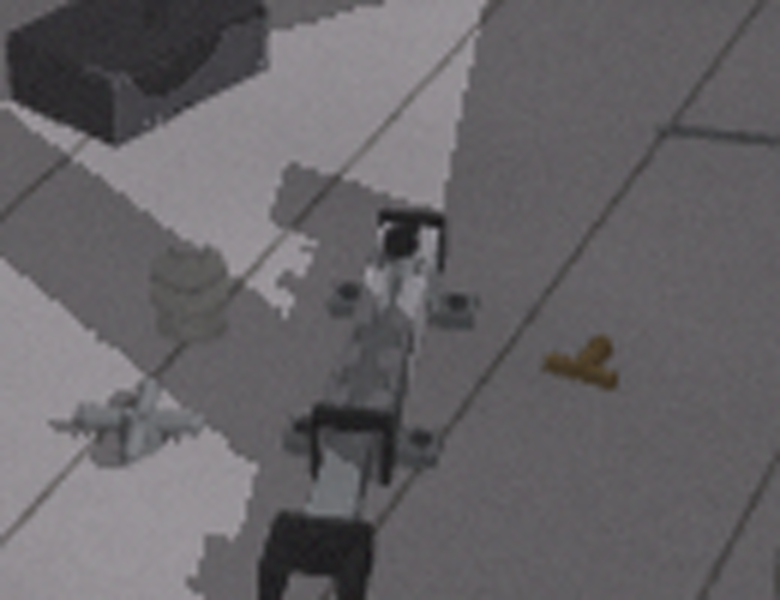

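```bash
python3 -m creep '0 0 0.76 15.3 -6.16 2 0;0 0 0.76 15.3 -6.16 2 0;0 0 0.76 15.3 -6.16 3 0;0 0 0.76 15.3 -6.16 3 0;0 0 0.76 15.3 -6.16 3 0;0 0 0.76 15.3 -6.16 4.3 0;0 0 0.76 15.3 -6.16 4.3 0;0 0 0.76 15.3 -6.16 4.3 0;0 0 0.76 15.3 -6.16 4.3 0;0 0 0.76 15.3 -6.16 4.3 0;0 0 0.76 15.3 -6.16 4.3 0;0 0 0.76 15.3 -6.16 4.3 0' 40
cat > st.py <<'E'
from h import *
np.set_printoptions(precision=4,suppress=True)
B=np.array([.5593,-.1757]);d=np.array([-.257,.9664]);n=np.array([.9664,.257])
def show():
    s=env.observe();R=np.array(s["tool_rot"]);tip=np.array(s["position"])+R@[0,0,.173]
    r=tip[:2]-B
    print("t",s["time_s"],"tip along %.4f across %.4f z %.4f"%(r@d,r@n,tip[2]),"Rz",R[:,2],"tooly",R[:,1],"F",np.array(s["ft_force"]),"F along %.2f"%(np.array(s["ft_force"])[:2]@d),"w",s["grip_width"])
if __name__=="__main__": show()
E
python3 st.py
python3 - <<'E'
from h import *
p=get_image("side");cv2.imwrite("pics/c3.png",cv2.resize(p["image"][100:240,230:390],None,fx=4,fy=4,interpolation=cv2.INTER_CUBIC))
E
```

```text
time_s: 2.7
position: [0.5602, -0.175, 0.2748]
tool_rot: [[0.965, 0.261, -0.001], [0.261, -0.965, 0.001], [-0.001, -0.001, -1.0]]
ft_force: [0.4, -0.1, -0.3]
grip_width: 0.0002
gripper_force: 0.0
t 2.7 tip along 0.0006 across 0.0009 z 0.1018 Rz [-0.0013  0.0007 -1.    ] tooly [ 0.2605 -0.9655 -0.001 ] F [ 0.3601 -0.1375 -0.2501] F along -0.23 w 0.00021450754860280542
```

View pics/c3.png

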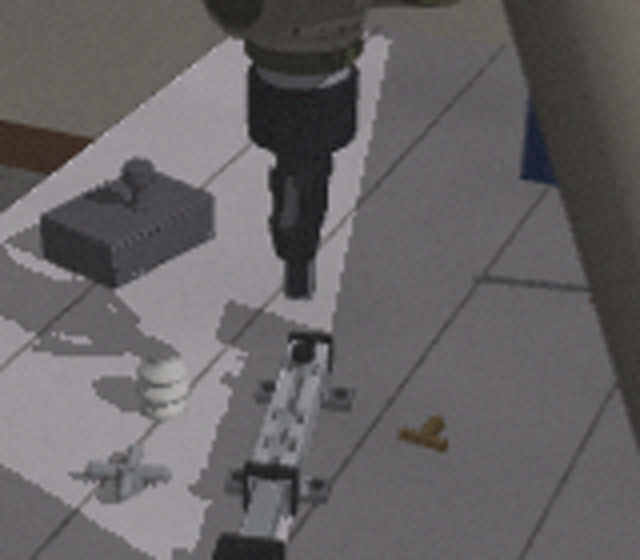

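```bash
python3 -m creep '0 0 0 0 0 0.7 0;0 0 0 0 0 1.3 0;0 0 0 0 0 1.43 0;0 0 0 0 0 1.43 0' >/dev/null; python3 st.py; python3 -m creep '0 0 0 0 0 0.03 0;0 0 0 0 0 0.07 0;0 0 0 0 0 0.10 0;0 0 0 0 0 0.13 0;0 0 0 0 0 0.17 0;0 0 0 0 0 0.17 0'>/dev/null; python3 st.py
```

```text
t 3.15 tip along -0.0016 across -0.0009 z 0.0603 Rz [-0.0001 -0.0001 -1.    ] tooly [ 0.2561 -0.9666  0.0001] F [-0.347   0.3922  0.2898] F along 0.47 w 0.00012681569440223806
t 3.75 tip along -0.0007 across 0.0001 z 0.0550 Rz [ 0.0005 -0.0003 -1.    ] tooly [ 0.2579 -0.9662  0.0004] F [0.0224 0.4952 3.1382] F along 0.47 w -0.0003787776973133103
```

```bash
python3 -m creep '0 0 0 0 0 0.05 0;0 0 0 0 0 0.1 0;0 0 0 0 0 0.15 0;0 0 0 0 0 0.2 0;0 0 0 0 0 0.2 0;0 0 0 0 0 0.2 0'>/dev/null; python3 st.py
```

```text
t 4.35 tip along -0.0007 across 0.0001 z 0.0490 Rz [ 0.0006 -0.0003 -1.    ] tooly [ 0.2578 -0.9662  0.0004] F [-1.5721  0.7389  7.9312] F along 1.12 w 1.4451999918578172e-05
```

```bash
python3 -m creep '0 0 0 0 -0.04 0 0;0 0 0 0 -0.1 0 0;0 0 0 0 -0.16 0 0;0 0 0 0 -0.22 0 0;0 0 0 0 -0.28 0 0;0 0 0 0 -0.34 0 0;0 0 0 0 -0.4 0 0;0 0 0 0 -0.46 0 0;0 0 0 0 -0.53 0 0;0 0 0 0 -0.6 0 0;0 0 0 0 -0.6 0 0'>/dev/null; python3 st.py
python3 - <<'E'
from h import *
p=get_image("top");q=get_image("side")
a=cv2.resize(p["image"][170:240,250:360],None,fx=4,fy=4,interpolation=cv2.INTER_CUBIC)
b=cv2.resize(q["image"][150:255,260:350],None,fx=4,fy=4,interpolation=cv2.INTER_CUBIC)
o=np.zeros((420,800,3),np.uint8);o[:280,:440]=a;o[:420,440:800]=b
cv2.imwrite("pics/c4.png",o)
E
```

```text
t 5.45 tip along 0.0170 across 0.0002 z 0.0492 Rz [ 0.0012 -0.0011 -1.    ] tooly [ 0.2579 -0.9662  0.0014] F [-1.8302  0.3431  6.2822] F along 0.80 w 0.00016113921221667848
```

View pics/c4.png

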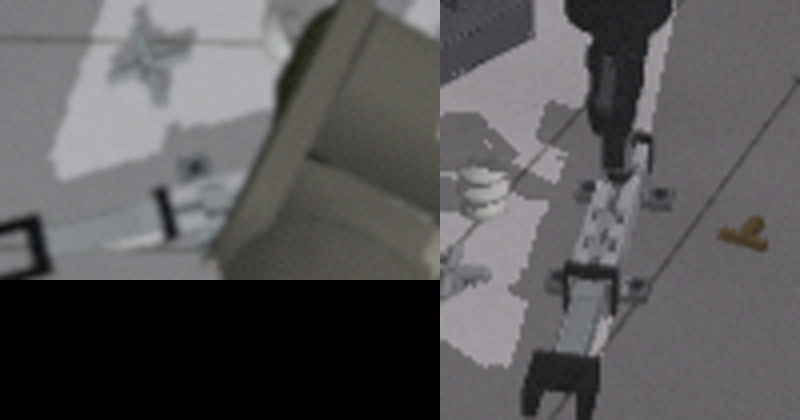

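```bash
python3 -m creep '0 0 0 0 -0.1 0 0;0 0 0 0 -0.2 0 0;0 0 0 0 -0.32 0 0;0 0 0 0 -0.44 0 0;0 0 0 0 -0.56 0 0;0 0 0 0 -0.68 0 0;0 0 0 0 -0.8 0 0;0 0 0 0 -0.92 0 0;0 0 0 0 -1.04 0 0;0 0 0 0 -1.14 0 0;0 0 0 0 -1.23 0 0;0 0 0 0 -1.23 0 0'>/dev/null; python3 st.py; python3 -m creep '0 0 0 0 0 -0.1 0;0 0 0 0 0 -0.3 0;0 0 0 0 0 -0.8 0;0 0 0 0 0.6 -0.9 0;0 0 0 0 1.2 -0.9 0;0 0 0 0 1.2 -0.9 0'>/dev/null; python3 st.py
python3 - <<'E'
from h import *
p=get_image("top");q=get_image("side")
a=cv2.resize(p["image"][170:240,250:360],None,fx=4,fy=4,interpolation=cv2.INTER_CUBIC)
b=cv2.resize(q["image"][150:255,260:350],None,fx=4,fy=4,interpolation=cv2.INTER_CUBIC)
o=np.zeros((420,800,3),np.uint8);o[:280,:440]=a;o[:420,440:800]=b
cv2.imwrite("pics/c5.png",o)
for l in("button_top","button"):
  for x in spotter.boxes_of(l,q)[:1]: print(l,x,at_z(q,x["xy"],.047))
E
```

```text
t 6.75 tip along 0.0540 across 0.0003 z 0.0492 Rz [ 0.0014 -0.0009 -1.    ] tooly [ 0.2579 -0.9662  0.0012] F [-1.336   0.1501  6.0839] F along 0.49 w -0.00014279278894302496
t 7.35 tip along 0.0153 across -0.0002 z 0.0752 Rz [ 0.0004 -0.0007 -1.    ] tooly [ 0.2554 -0.9668  0.0007] F [-0.2212 -0.3231  0.357 ] F along -0.26 w 4.727419230924925e-05
button_top {'xy': [301.9, 196.5], 'p': 0.41} [ 0.54986503 -0.13751227  0.047     ]
```

View pics/c5.png

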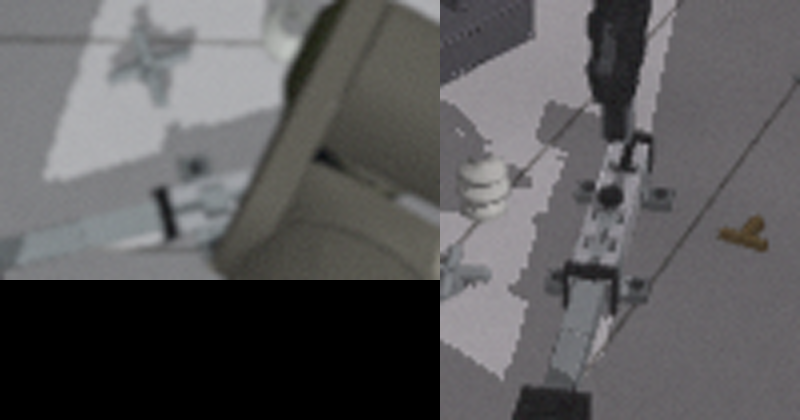

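```bash
python3 - <<'E'
from st import *
q=get_image("side")
P=at_z(q,(302.1,198.3),.048);print(P,(P[:2]-B)@d,(P[:2]-B)@n)
print(px(q,np.r_[B+.055*d,.048]),px(q,np.r_[B,.052]))
E
python3 -m creep '0 0 0 0 0 0.5 0;0 0 0 0 0 1.0 0;0 0 0 0 0 1.1 0;0 0 0 0 -0.2 1.1 0;0 0 0 0 -0.2 1.1 0'>/dev/null; python3 st.py
```

```text
[ 0.5448 -0.1276  0.048 ] 0.05022255627243272 -0.0016918322228077947
[301.2552 199.1333] [304.292  188.0929]
t 8.1 tip along 0.0251 across 0.0002 z 0.0433 Rz [ 0.0003  0.     -1.    ] tooly [ 0.2584 -0.966   0.    ] F [-0.1105  0.806  -0.4801] F along 0.81 w -0.00010254517424485471
```

```bash
for i in 1; do python3 -m creep '0 0 0 0 -0.1 0 0;0 0 0 0 -0.2 0 0;0 0 0 0 -0.25 0 0;0 0 0 0 -0.3 0 0'>/dev/null; python3 st.py; python3 -m creep '0 0 0 0 -0.03 0 0;0 0 0 0 -0.06 0 0;0 0 0 0 -0.1 0 0'>/dev/null; python3 st.py;  python3 -m creep '0 0 0 0 -0.03 0 0;0 0 0 0 -0.06 0 0;0 0 0 0 -0.1 0 0'>/dev/null; python3 st.py; done
```

```text
t 8.5 tip along 0.0326 across 0.0002 z 0.0431 Rz [ 0.0013 -0.0017 -1.    ] tooly [ 0.258  -0.9661  0.002 ] F [-0.1691 -5.3952 -0.1929] F along -5.17 w -0.000350546854877324
t 8.8 tip along 0.0360 across 0.0001 z 0.0429 Rz [ 0.0007 -0.0005 -1.    ] tooly [ 0.2576 -0.9663  0.0006] F [ 0.8712 -3.344   1.8108] F along -3.46 w 5.445584690059419e-05
t 9.1 tip along 0.0394 across 0.0001 z 0.0428 Rz [ 0.0004 -0.     -1.    ] tooly [ 0.2577 -0.9662  0.0001] F [ 1.3325 -2.9517  2.409 ] F along -3.19 w 0.00021383313929210362
```

```bash
python3 -m creep '0 0 0 0 -0.02 0 0;0 0 0 0 -0.04 0 0;0 0 0 0 -0.06 0 0'>/dev/null; python3 st.py; python3 -m creep '0 0 0 0 -0.015 0 0;0 0 0 0 -0.03 0 0;0 0 0 0 -0.05 0 0'>/dev/null; python3 st.py;  python3 -m creep '0 0 0 0 -0.015 0 0;0 0 0 0 -0.03 0 0;0 0 0 0 -0.05 0 0'>/dev/null; python3 st.py
```

```text
t 9.4 tip along 0.0412 across 0.0000 z 0.0428 Rz [ 0.0002  0.0001 -1.    ] tooly [ 0.2577 -0.9662 -0.    ] F [ 1.1077 -3.6928  2.9835] F along -3.85 w -0.00027601022588480585
t 9.7 tip along 0.0427 across 0.0000 z 0.0428 Rz [ 0.0002  0.0001 -1.    ] tooly [ 0.2577 -0.9662 -0.    ] F [ 1.7073 -2.4419  3.515 ] F along -2.80 w 9.076379143016297e-05
t 10.0 tip along 0.0443 across -0.0002 z 0.0425 Rz [-0.0005  0.0002 -1.    ] tooly [ 0.2578 -0.9662 -0.0003] F [ 1.584  -2.5299  2.2077] F along -2.85 w -0.000492283919776763
```

```bash
python3 -m creep '0 0 0 0 -0.015 0 0;0 0 0 0 -0.03 0 0'>/dev/null; python3 st.py
```

```text
t 10.2 tip along 0.0446 across -0.0001 z 0.0427 Rz [ 0.0001 -0.0008 -1.    ] tooly [ 0.2578 -0.9662  0.0008] F [ 1.5499 -5.8094  0.9983] F along -6.01 w -0.0004373805493662968
```

```bash
python3 -m creep '0 0 0 0 0 0 0;0 0 0 0 0 0 0'>/dev/null; python3 st.py;python3 - <<'E'
from st import *
q=get_image("side")
b=cv2.resize(q["image"][160:250,265:345],None,fx=6,fy=6,interpolation=cv2.INTER_CUBIC)
cv2.imwrite("pics/c6.png",b)
E
```

```text
t 10.4 tip along 0.0446 across -0.0001 z 0.0427 Rz [ 0.0001 -0.0007 -1.    ] tooly [ 0.2577 -0.9662  0.0007] F [ 0.9998 -4.6584  1.223 ] F along -4.76 w 0.00016137289597359527
```

View pics/c6.png

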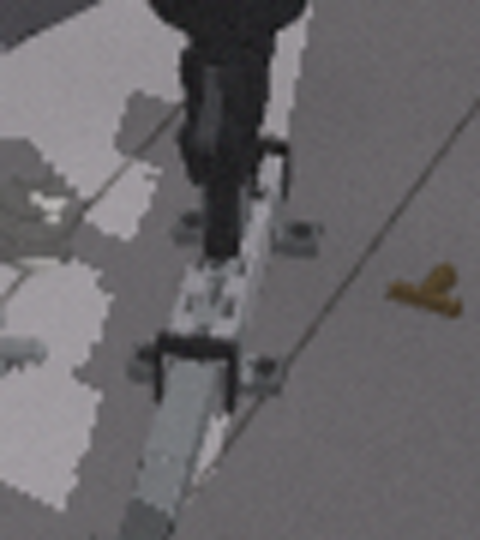

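```bash
python3 -m creep '0 0 0 0 -0.015 0 0;0 0 0 0 -0.015 0 0'>/dev/null; python3 st.py
```

```text
t 10.65 tip along 0.0447 across -0.0001 z 0.0427 Rz [ 0.0005 -0.0013 -1.    ] tooly [ 0.2577 -0.9662  0.0014] F [ 1.3732 -6.3697  0.5064] F along -6.51 w -0.00015177389041718978
```

```bash
python3 -m creep '0 0 0 0 0.1 0 0;0 0 0 0 0.5 0 0;0 0 0 0 1.0 -0.2 0;0 0 0 0 1.2 -1.5 0;0 0 0 0 1.2 -3 0;0 0 0 0 1.2 -3 0;0 0 0 0 1.2 -3 0'>/dev/null; python3 st.py;python3 - <<'E'
from st import *
q=get_image("side")
b=cv2.resize(q["image"][160:250,265:345],None,fx=6,fy=6,interpolation=cv2.INTER_CUBIC)
cv2.imwrite("pics/c7.png",b)
for z in(.047,.051):
  for a in (.066,.068,.07): print(z,a,(px(q,np.r_[B+a*d,z])-[265,160])*6)
E
```

```text
t 11.35 tip along 0.0086 across -0.0000 z 0.1335 Rz [ 0.0015 -0.0007 -1.    ] tooly [ 0.2572 -0.9664  0.001 ] F [-0.1058  0.674  -1.2439] F along 0.68 w 0.00011137396132823627
0.047 0.066 [213.7313 248.9505]
0.047 0.068 [213.0377 251.2294]
0.047 0.07 [212.3422 253.5144]
0.051 0.066 [213.7964 242.0113]
0.051 0.068 [213.1015 244.2853]
0.051 0.07 [212.4048 246.5654]
```

View pics/c7.png

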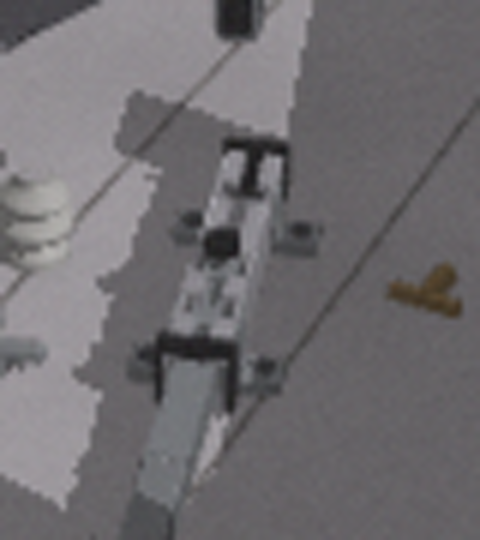

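Run:
```python
from st import *
for k in range(3):
  q=get_image("side")
  Z=[at_depth(q,(u,v)) for u in(301,302) for v in(199,200)]
  S=[at_depth(q,(u,v)) for u in(301,) for v in(204,211,212)]
  print([np.round([z[2],(z[:2]-B)@d],4) for z in Z],[round(z[2],4) for z in S])
```

```text
[array([0.0566, 0.0673]), array([0.0553, 0.0705]), array([0.056, 0.066]), array([0.0549, 0.0695])] [np.float64(0.0407), np.float64(0.0317), np.float64(0.0321)]
[array([0.0564, 0.0671]), array([0.0553, 0.0705]), array([0.056, 0.066]), array([0.055 , 0.0696])] [np.float64(0.0396), np.float64(0.0324), np.float64(0.0321)]
[array([0.0562, 0.0667]), array([0.055 , 0.0701]), array([0.0561, 0.0661]), array([0.0543, 0.0686])] [np.float64(0.0392), np.float64(0.0334), np.float64(0.0317)]
```

Depth puts the button's top at about 55–56 mm, so it is fully up, about 68 mm along. That matches the hole I measured.

```bash
python3 -c "
from rig import job
print(job.close_job())"
```

```text
the job is handed in; nothing more can be done
None
```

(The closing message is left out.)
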